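# Light the label printer and hold its lid open

### The job

The label printer needs a look inside. First, with its lid still shut, swing the desk lamp by its black grip peg until the lamp's arm points at the middle of the printer; then lift the printer's lid by the yellow tab, gently and without letting it drop, and hold it open at 60 degrees from shut. Finish while still holding the lid there with the gripper (it falls shut if let go), with the lamp still aimed and nothing else on the desk disturbed.

Things in the scene. Friction and masses are not known exactly. Their poses are not given: they have to be found in the camera images.
- lamp: White desk lamp, fixed to the desk: round foot 104 mm across, 18 mm high, thin post; a stiff swivel arm turns level about the post's upright axis. Origin: centre of the foot's underside, on the swivel axis; z up.
- lamp_arm (a joint): Swivel angle of the lamp's arm (rad, -0.6 to 2.7). At 0 the arm points along the lamp's own -x; growing values turn it counter-clockwise seen from above. Stiff: it takes about 2.5 N at the peg to turn and stays where it is left.
- lamp_grip (a point): Middle of the black upright grip peg on the lamp's arm: 16 mm thick (18 mm at its top rim), 100 mm from the swivel axis, top 19 mm above this point, foot 24 mm below it on the arm; the point is 162 mm above the desk. White head (58 mm wide) 58 mm farther out, its top some 15 mm below this point. Frame turns with the arm: -x points outward along it. Aimed: that line passes over the printer's origin.
- printer: Black label printer, fixed to the desk: 140 mm long (own x -56 to +84 mm), 116 mm wide, 96 mm high with the lid shut. Origin: centre of its underside; own -x is its front, which faces the robot, z up. Its lid is the whole top, 13 mm thick.
- printer_lid (a joint): Opening angle of the lid (rad): 0 shut, grows as the front edge rises, stop at 1.48; 60 degrees = 1.047. The hinge line runs along the printer's own y at own x = +80 mm, z = 84 mm. The hinge is free: the lid (0.18 kg with tab) falls shut from any angle when let go; raising it takes about 1 N at the tab.
- tab_mid (a point): Point to hold on the yellow tab that sticks out 41 mm forward from the middle of the lid's front edge, 20 mm wide (own y), 10 mm thick: mid-width, mid-thickness, 28 mm out from the edge, 162 mm before and 5.5 mm above the hinge line, 89.5 mm above the desk when shut. Frame turns with the lid: -x outward along the tab, y along the hinge. Pinched across its width from above, it turns in the fingers.
- mug: Green and white mug, 101 mm high, bystander. Origin at the underside.
- tape_roll: Brown roll of tape, 92 mm across, 48 mm high, bystander. Origin at the underside.
- dropper: Small white dropper bottle with a green cap, 23 mm thick, 69 mm high, bystander. Origin at the underside.
- small_carton: Small red and white carton, 76 x 46 x 28 mm, bystander. Origin at the underside.

How it is judged (in metres and radians):
On the way, in this order (a step that is already met when the one before it is completed fails the run):
1. the lamp's arm points at the middle of the printer while the lid is still shut (y of printer in the frame of lamp_grip between -0.045 and 0.045 m and x of printer in the frame of lamp_grip below 0 m and value of joint printer_lid below 0.1 rad), for 0.2 s.
2. the lid is held open at 60 degrees (value of joint printer_lid between 0.917 and 1.177 rad and contact force between the fingers and printer above 0.2 N), for 0.3 s.
At the end, for the whole second after the job is handed in: The gripper's fingers hold the lid still at 60 degrees, within 7.5 degrees; the line of the lamp's arm passes within 45 mm of the printer's origin; mug, tape, dropper and small carton are within 30 mm of where they stood (all of step 2 and velocity of joint printer_lid between -0.1 and 0.1 rad/s and y of printer in the frame of lamp_grip between -0.045 and 0.045 m and x of printer in the frame of lamp_grip below 0 m and distance of each of mug, tape_roll, dropper, small_carton from where it was at the start of the episode below 0.03 m); the arm keeps its last pose, push and grip.
It fails at once if the lid drops (closes faster than 2 rad/s) (velocity of joint printer_lid below -2 rad/s).
It fails at once if a bystander is shoved more than 30 mm (distance of any of mug, tape_roll, dropper, small_carton from where it was at the start of the episode above 0.03 m).
It also fails if it takes over 45 s, if anything falls off the work surface, if the arm or the gripper's body presses on something with over 40 N, if the wrist force passes 120 N, or if a joint passes its speed limit or range.

### The arm

A 6-joint arm with a two-finger parallel gripper is mounted at the origin on a cart in front of the work surface, level with it; the furniture and walls round the work are solid. World frame = base frame: x ahead of the robot, y to its left, z up, the work surface at z = 0. Lengths are in m, angles in degrees, forces in N, time in s.
With the tool pointing down it reaches from about 0.25 to 0.725 m from the base axis. Payload 9.7 kg.
Tool frame: the origin (TCP) lies midway between the tips of the shut fingers; the grasp point (between the pads) lies env.grip_depth behind it (env.grip_depth is the distance from the TCP to the grasp point, in m); z points along the fingers, y is the line along which they close (so a half turn about z gives the same grasp; the last joint's range is limited). The gripper opens to 85 mm and grips with 20 to 120 N. Pads are 22 mm wide; open, the fingers measure 114 mm over their backs; the gripper's body (76 mm by 85 mm) begins 54 mm behind the grasp point. The pads swing forward as they close: fully open they stand 13 mm farther back than shut.
Start: joints at [67.838, 4.979, 10.078, 95.1, 0, 90], TCP at [0.207, 0.509, 0.231] pointing down, gripper open.
Joint ranges: [-179.16, 179.16], [-48.56, 103.87], [-65.8, 70.77], [-126.05, 130.52], [-82.76, 87.17], [-180, 180]. Speed limits (degrees/s): [127.2, 127.2, 147.25, 180, 180, 180].

### API

Orientations are given as a 3x3 rotation matrix whose columns are the frame's x, y, z axes.
In Python, from workcell import env gives the robot as it stands. The module is installed in compiled form; this text tells all that it offers. Calls block until the motion is done:
- env.move_pose(position, orientation): joint-space move of the TCP to a pose.
- env.line_to(position, velocity=0.15, orientation=None): straight line of the TCP; orientation=None keeps the orientation; velocity is the mean speed in m/s.
- env.move_joints(angles): joint-space move.
- env.move_gripper(opening): opening from 0.0 (shut) to 1.0 (fully open); the grip force is fixed at half the most; returns when the fingers have stopped.
- env.sleep(seconds).
- env.ik(position, orientation): joint angles nearest the present ones, or None.
- env.get_image(name): name is "scene" or "top"; returns the picture (400x640x3 uint8, red, green, blue); there is no depth.
- env.camera_params(name): a dict with "K" (3x3 intrinsics, pixels), "camera_from_world" (4x4, takes a point from world to camera coordinates). Camera axes: x right, y up, looking along -z (the intrinsics and any distortion apply to the point x, -y, -z); pixel columns grow to the right and rows downward; lengths in m; the calibration is good to about 2 mm. A picture is of the moment at which its call begins. camera_params takes no time and is no camera call.
A pose or a line that the arm cannot do raises env.Unreachable and nothing moves.
- env.job_done(): hands the job in; it is judged then, once.
Readings, each from a call of its own:
- env.get_time_s(): time.
- env.get_qpos(): joint angles.
- env.get_dq(): joint speeds.
- env.get_joint_torque(): joint torques, N m.
- env.get_tcp_pos(): TCP position.
- env.get_eef_rot(): TCP orientation.
- env.get_contact_force(): force on the tool from outside, world axes, zero at the start.
- env.get_wrist_torque(): the same for the moment, N m.
- env.get_opening(): opening from 0.0 (shut) to 1.0 (fully open).
- env.get_finger_force(): force on a finger pad.
Only numpy, scipy, OpenCV 4.12 (cv2) and the standard library are available. Lean on these libraries where they do the work, as an engineer would, in place of code of your own. Each camera call takes 0.05 s, during which the arm holds its last target. There are 200 camera calls.

## Working session

There is one attempt and no reset: what is moved stays moved. The work goes in short steps, each a Python script; the robot and the scene stay as the last script left them, time stands still between calls to the robot, and variables do not carry over. Pictures are saved under pics/ and viewed, at most 10 in all, crops included, and the job is handed in when it is done.

```bash
mkdir -p pics
python3 - <<'E'
from workcell import env
import cv2
for n in("scene","top"):
    cv2.imwrite(f"pics/{n}0.png",env.get_image(n)[:,:,::-1])
    p=env.camera_params(n);print(n,p)
print(env.grip_depth,env.get_time_s(),env.get_eef_rot())
E
```

```text
scene {'K': array([[392.89861741,   0.        , 311.86105939],
       [  0.        , 392.89861741, 197.25001687],
       [  0.        ,   0.        ,   1.        ]]), 'camera_from_world': array([[ 0.64595344, -0.76337558,  0.00137112, -0.32641266],
       [ 0.51031506,  0.43315301,  0.74293809, -0.37574267],
       [-0.5677347 , -0.47920372,  0.66935873, -0.72045852],
       [ 0.        ,  0.        ,  0.        ,  1.        ]])}
top {'K': array([[389.85300429,   0.        , 320.9174161 ],
       [  0.        , 389.85300429, 201.69180027],
       [  0.        ,   0.        ,   1.        ]]), 'camera_from_world': array([[-1.37426956e-02, -9.99905544e-01, -2.04473361e-04,
         4.68396175e-02],
       [ 9.86944195e-01, -1.35973734e-02,  1.60487590e-01,
        -5.55226378e-01],
       [-1.60475211e-01,  2.00372829e-03,  9.87037837e-01,
        -1.06193401e+00],
       [ 0.00000000e+00,  0.00000000e+00,  0.00000000e+00,
         1.00000000e+00]])}
0.0187 0.1 [[-9.26128763e-01  3.77207224e-01 -4.74428959e-04]
 [ 3.77207521e-01  9.26128102e-01 -1.10689699e-03]
 [ 2.18524496e-05 -1.20408731e-03 -9.99999275e-01]]
```

View pics/scene0.png

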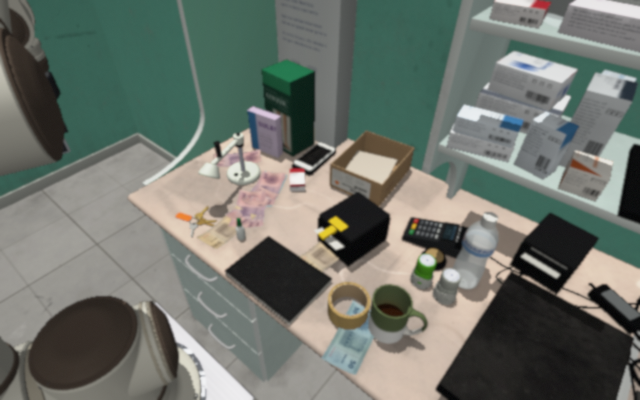

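View pics/top0.png

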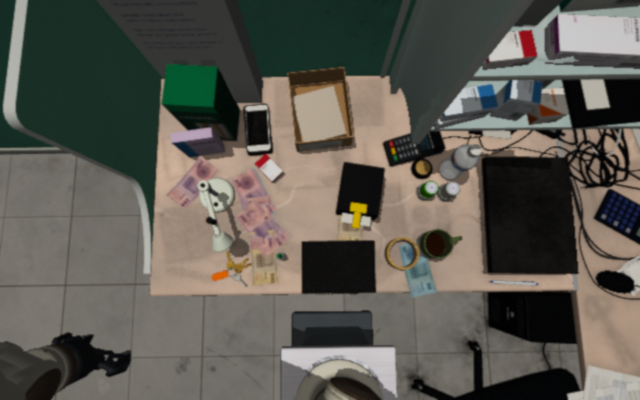

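The top view shows the lamp foot near (216,193), the peg near (211,221), the head near (221,243), the printer near (360,190) with its tab near (358,210), and the dropper near (283,256). I'll enlarge both regions.

Run:
```python
import cv2
a=cv2.imread("pics/top0.png")[155:275,180:400];cv2.imwrite("pics/topc.png",cv2.resize(a,(792,432),interpolation=cv2.INTER_CUBIC))
a=cv2.imread("pics/scene0.png")[120:280,180:400];cv2.imwrite("pics/scenec.png",cv2.resize(a,(792,576),interpolation=cv2.INTER_CUBIC))
```

```text
(no output)
```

View pics/topc.png

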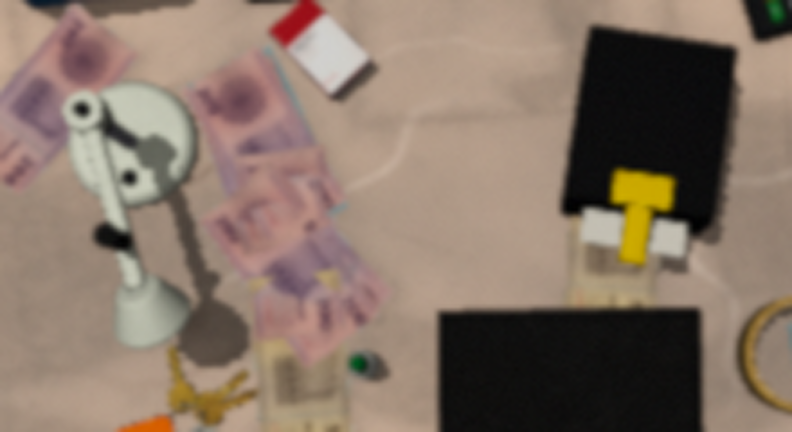

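View pics/scenec.png

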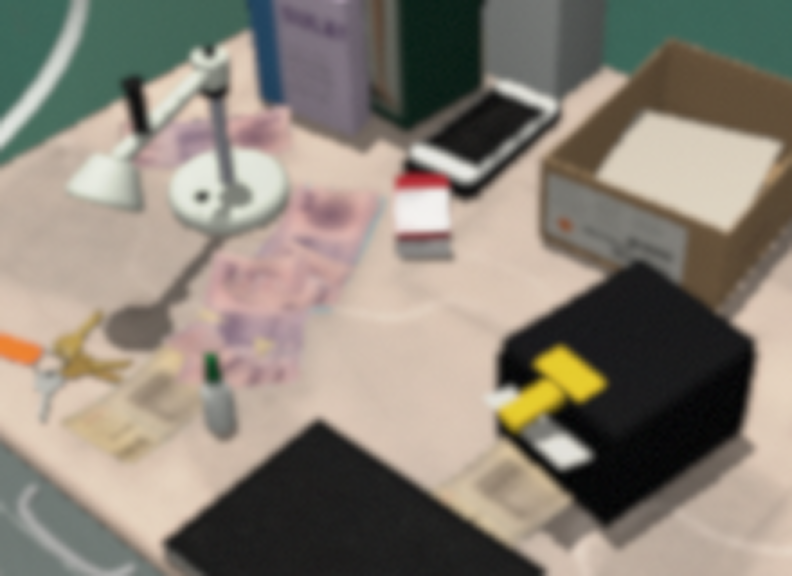

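Crop readings:
- **Top view:** foot centre (133,142), peg (103,233) at the top to (124,240) at the bottom, lid corners (592,27), (735,47), (713,233), (563,211), and tab tip (632,262).
- **Scene view:** peg top (133,80), foot disc (229,190), and dropper, carton and tape clear of both.

```bash
cat > h.py <<'E'
from workcell import env
import numpy as np, cv2
def ray(n,u,v,z):
    p=env.camera_params(n);K=p["K"];T=np.array(p["camera_from_world"])
    d=np.linalg.inv(K)@[u,v,1];d=T[:3,:3].T@(d*[1,-1,-1]);c=-T[:3,:3].T@T[:3,3]
    return c+d*(z-c[2])/d[2]
def proj(n,P):
    p=env.camera_params(n);q=(np.array(p["camera_from_world"])@[*P,1])[:3]*[1,-1,-1]
    q=p["K"]@q;return q[:2]/q[2]
def top(x,y,z): return ray("top",180+(x+.5)/3.6-.5,155+(y+.5)/3.6-.5,z)
def sc(x,y,z): return ray("scene",180+(x+.5)/3.6-.5,120+(y+.5)/3.6-.5,z)
E
python3 - <<'E'
from h import *
np.set_printoptions(precision=4,suppress=True)
f=top(133,142,.018);g=top(103,233,.181);print("foot",f,sc(229,187,.018),"peg",g,sc(133,80,.181),"d",np.hypot(*(g-f)[:2]), "pegbase",top(124,240,.138))
C=[top(*c,.096) for c in((592,27),(735,47),(713,233),(563,211))]
for a in C:print("lid",a)
print("sizes",[np.linalg.norm(C[i]-C[i-1]) for i in range(4)])
print("scene lid",sc(640,262,.096),sc(755,348,.096),sc(500,350,.096))
t=top(632,263,.0945);b=top(640,190,.1);print("tip",t,b,sc(510,412,.0895))
print("drop",top(358,365,.069),"carton",top(320,45,.028))
E
```

```text
foot [0.5869 0.3433 0.018 ] [0.5784 0.3358 0.018 ] peg [0.4934 0.318  0.181 ] [0.4902 0.3141 0.181 ] d 0.09686800118458794 pegbase [0.4933 0.3153 0.138 ]
lid [ 0.6569 -0.0259  0.096 ]
lid [ 0.6397 -0.1346  0.096 ]
lid [ 0.4973 -0.1125  0.096 ]
lid [ 0.5154 -0.001   0.096 ]
sizes [np.float64(0.1436504140896437), np.float64(0.11000953419412028), np.float64(0.14403971010094996), np.float64(0.11303863411575128)]
scene lid [ 0.6482 -0.0322  0.096 ] [ 0.6266 -0.1412  0.096 ] [ 0.515  -0.0126  0.096 ]
tip [ 0.4759 -0.0516  0.0945] [ 0.5299 -0.0586  0.1   ] [ 0.4807 -0.0493  0.0895]
drop [0.404  0.1549 0.069 ] carton [0.6631 0.191  0.028 ]
```

```bash
cat >> h.py <<'E'
AX=np.array([.586,.341]);PR=np.array([.565,-.066])
def down(a): # tool down, y axis at heading a (deg)
    a=np.radians(a);y=np.array([np.cos(a),np.sin(a),0]);z=np.array([0,0,-1.]);return np.c_[np.cross(y,z),y,z]
def pt(th,z,r=.098): t=np.radians(th);return np.array([AX[0]+r*np.cos(t),AX[1]+r*np.sin(t),z])
E
python3 - <<'E'
from h import *
for off in(-90,90):
    for th in (194.5,230,270): print(off,th,np.round(env.ik(pt(th,.15),down(th+off)),0) if env.ik(pt(th,.15),down(th+off)) is not None else None)
print(np.degrees(np.arctan2(*(PR-AX)[::-1]))%360, pt(194.5,.15))
E
```

```text
-90 194.5 [33.  9.  5. 86.  0. 18.]
-90 230 [ 27.   9.   6.  87.   0. -23.]
-90 270 [ 23.  16.  14.  88.   0. -67.]
90 194.5 [  33.    9.    5.   86.    0. -162.]
90 230 [ 27.   9.   6.  87.   0. 157.]
90 270 [ 23.  16.  14.  88.   0. 113.]
267.0463259951032 [0.49112153 0.31646276 0.15      ]
```

Run:
```python
from h import *
th=194.5
env.move_pose(pt(th,.26),down(th-90))
env.line_to(pt(th,.15),.12)
print("F",np.round(env.get_contact_force(),1))
env.move_gripper(.3); print(env.get_opening(),np.round(env.get_contact_force(),1),env.get_finger_force())
E=267+2.5
for t in np.linspace(th,E,9)[1:]:
    env.line_to(pt(t,.15),.06,down(t-90)); print(round(t),np.round(env.get_contact_force(),1))
print(env.get_time_s())
cv2.imwrite("pics/sc1.png",cv2.resize(env.get_image("scene")[100:280,160:420,::-1],(780,540),interpolation=cv2.INTER_CUBIC))
```

```text
F [-0.3 -0.4  0.8]
0.3024756008042467 [-0.4  0.8 -0.7] 0.0
204 [0.9 0.  0.3]
213 [0.7 0.5 0.1]
223 [0.4 0.  0. ]
232 [-1.2  0.4  0.4]
241 [-0.   0.1 -1. ]
251 [-0.5  0.2 -0. ]
260 [ 0.4 -0.1 -0.2]
270 [ 0.5 -0.4  0.5]
6.4
```

View pics/sc1.png

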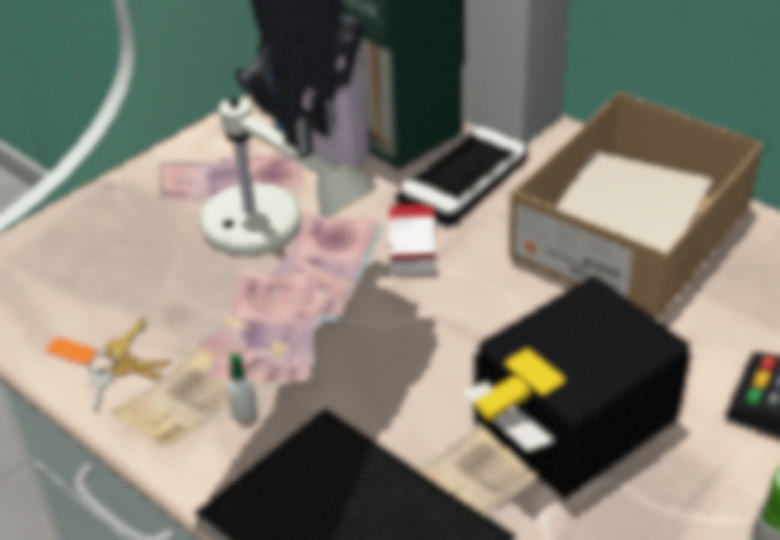

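The lamp arm swung with the gripper and now points right toward the printer; peg is between the fingers, nothing else moved.

Run:
```python
from h import *
t=269.5-2.5
env.line_to(pt(t,.15),.06,down(t-90)); env.line_to(pt(t,.27),.15)
env.move_pose([.3,.15,.3],down(90))
print(np.round(env.get_qpos()),env.get_time_s())
cv2.imwrite("pics/top2.png",cv2.resize(env.get_image("top")[155:275,180:400,::-1],(792,432),interpolation=cv2.INTER_CUBIC))
```

```text
[ 27. -21.  -5. 106.  -0.  26.] 9.0583
```

View pics/top2.png

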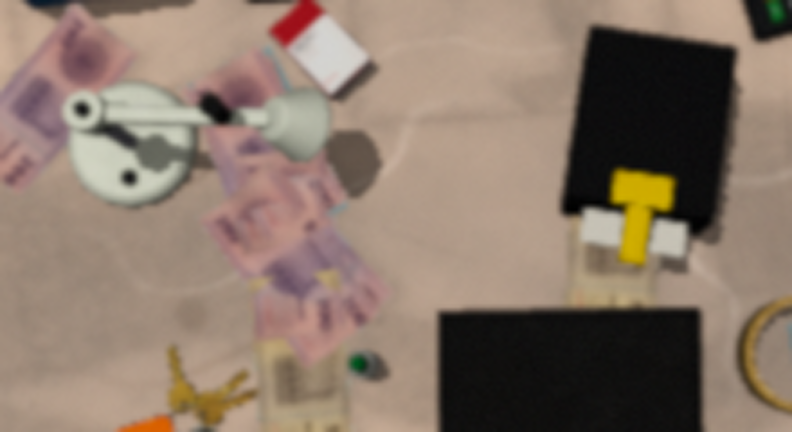

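The arm now runs from the cap (83,108) via the peg (207,101)–(228,117) to the head; I'll check the aim with numbers.

Run:
```python
from h import *
p1=top(208,102,.179);p2=top(227,117,.138);a=top(83,108,.15)
print(p1,p2,"arm pts",top(120,110,.135),top(260,118,.135),top(298,123,.13))
for z in(.14,.16,.18,.2):print(z,top(83,108,z))
for p in(p1,p2):
    print("heading",np.degrees(np.arctan2(*(p[:2]-AX)[::-1]))%360,np.hypot(*(p[:2]-AX)))
d=top(260,118,.135)-top(120,110,.135);print("line dir",np.degrees(np.arctan2(d[1],d[0]))%360)
print(env.get_contact_force())
```

```text
[0.58449476 0.24838563 0.179     ] [0.58200968 0.24322212 0.138     ] arm pts [0.58889655 0.32187796 0.135     ] [0.58154821 0.2197953  0.135     ] [0.57845293 0.19285076 0.13      ]
0.14 [0.58969559 0.34735267 0.14      ]
0.16 [0.58545431 0.34121723 0.16      ]
0.18 [0.58121303 0.33508179 0.18      ]
0.2 [0.57697174 0.32894635 0.2       ]
heading 269.0688661732142 0.09262660261119944
heading 267.66305418260373 0.09785927167626762
line dir 265.88271413680593
[-0.24819261  0.12138666 -0.07658312]
```

```bash
cat >> h.py <<'E'
Y=np.radians(-9.5);P=np.array([np.cos(Y),np.sin(Y)])
TAB=np.array([.486,-.0527])-.002*P   # hold 2 mm farther out
HX=TAB+.164*P; R0=np.hypot(.164,.0055);PH=np.arctan2(.0055,.164)
def tab(a,dz=.003): # TCP for lid angle a (rad)
    return np.array([*(HX-R0*np.cos(a+PH)*P),.084+R0*np.sin(a+PH)-env.grip_depth+dz])
OR=80.5
E
python3 - <<'E'
from h import *
for z in(.03,.05,.06,.07,.08):print(z,top(583,240,z)[:2],sc(487,400,z)[:2],"R",top(687,257,z)[:2],sc(565,470,z)[:2])
for o in(80.5,-99.5):
  for a in(0,.5,1.05):print(o,tab(a),np.round(env.ik(tab(a),down(o))))
E
```

```text
0.03 [ 0.50070882 -0.01903374] [0.52220011 0.00416222] R [ 0.48606122 -0.1010165 ] [ 0.5068498  -0.07705621]
0.05 [ 0.49849617 -0.01794193] [ 0.5077535  -0.00774821] R [ 0.48411314 -0.09844391] [ 0.49282269 -0.08674709]
0.06 [ 0.49738985 -0.01739603] [ 0.50053019 -0.01370342] R [ 0.4831391  -0.09715761] [ 0.48580913 -0.09159253]
0.07 [ 0.49628352 -0.01685013] [ 0.49330689 -0.01965863] R [ 0.48216506 -0.09587131] [ 0.47879558 -0.09643796]
0.08 [ 0.4951772  -0.01630422] [ 0.48608359 -0.02561385] R [ 0.48119102 -0.09458501] [ 0.47178202 -0.1012834 ]
80.5 [ 0.48402743 -0.0523699   0.0738    ] [ -6.  -4. -16.  78.   0.   3.]
80.5 [ 0.50642923 -0.05611868  0.15175249] [-6. -1. -5. 86.  0.  3.]
80.5 [ 0.57000113 -0.06675697  0.21329405] [-7.  8. 11. 93.  0.  3.]
-99.5 [ 0.48402743 -0.0523699   0.0738    ] [  -6.   -4.  -16.   78.    0. -177.]
-99.5 [ 0.50642923 -0.05611868  0.15175249] [  -6.   -1.   -5.   86.    0. -177.]
-99.5 [ 0.57000113 -0.06675697  0.21329405] [  -7.    8.   11.   93.    0. -177.]
```

The white tongue sits at about z 0.065, so fingertips at about 0.076 clear it. Next I'll grasp the tab.

```bash
sed -i 's/dz=.003/dz=.005/' h.py
python3 - <<'E'
from h import *
T=tab(0)
env.move_pose([T[0],T[1],.2],down(OR))
env.move_gripper(.65)
env.line_to([T[0],T[1],.11],.12); env.line_to(T,.05)
print("F",np.round(env.get_contact_force(),1),env.get_tcp_pos())
cv2.imwrite("pics/sc3.png",cv2.resize(env.get_image("scene")[160:280,280:420,::-1],(700,600),interpolation=cv2.INTER_CUBIC))
print(env.get_time_s())
E
```

```text
F [ 0.4 -1.   0.2] [ 0.48415428 -0.05238784  0.07601173]
12.4083
```

View pics/sc3.png

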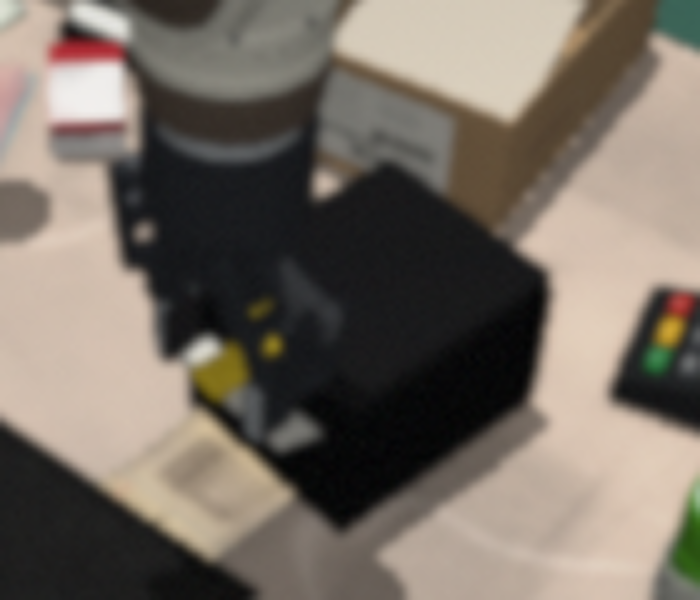

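The yellow tab (220,375) is between the two fingers and nothing is touching, so I'll close.

Run:
```python
from h import *
env.move_gripper(.05)
print("open",env.get_opening(),"ff",env.get_finger_force(),np.round(env.get_contact_force(),1))
for a in np.radians([4,8]):
    env.line_to(tab(a),.03); print(np.degrees(a),np.round(env.get_contact_force(),1),env.get_opening(),env.get_finger_force())
```

```text
open 0.21677998156648987 ff 59.543476342078065 [-0.5  5.9  2.7]
4.0 [ 4.4  6.  -3.4] 0.21552631852832982 58.82667129400943
8.0 [ 5.7  6.3 -4.5] 0.22341077717033767 58.79760887088196
```

Run:
```python
from h import *
for d in range(13,61,5):
    a=np.radians(min(d,60)); env.line_to(tab(a),.05)
    F=env.get_contact_force(); print(d,np.round(F,1),round(env.get_opening(),3))
    if np.linalg.norm(F)>35: break
env.line_to(tab(np.radians(60)),.05) if np.linalg.norm(F)<=35 else None
env.sleep(.2)
print(np.round(env.get_contact_force(),1),env.get_tcp_pos(),tab(np.radians(60)),env.get_opening(),env.get_finger_force(),env.get_time_s())
cv2.imwrite("pics/sc4.png",cv2.resize(env.get_image("scene")[110:280,180:420,::-1],(792,561),interpolation=cv2.INTER_CUBIC))
```

```text
13 [ 6.6  5.3 -5.8] 0.213
18 [ 6.8  4.4 -4.1] 0.217
23 [ 7.8  5.  -5.8] 0.216
28 [ 7.5  4.6 -8.5] 0.222
33 [ 6.6  4.4 -7.8] 0.22
38 [ 5.9  4.1 -8.2] 0.219
43 [ 5.3  3.6 -8.4] 0.221
48 [ 4.3  3.9 -7.2] 0.221
53 [ 3.4  4.7 -7.7] 0.216
58 [ 2.4  4.4 -8.5] 0.219
[  2.9   4.3 -10. ] [ 0.57000937 -0.06619555  0.21424999] [ 0.56960066 -0.06668995  0.21507817] 0.2159016818465724 59.08565950754564 18.6917
```

View pics/sc4.png

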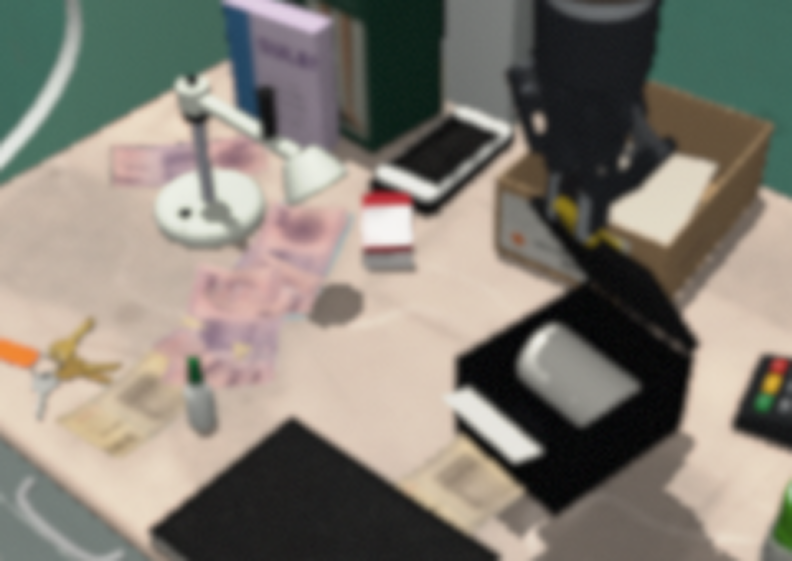

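The lid is open with the tab in the fingers, the lamp is aimed, and the bystanders are undisturbed. The lid's front left corner is near (538,202). I'll check the angle by projecting that corner.

Run:
```python
from h import *
N=np.array([-P[1],P[0]])
for hx,nm in((HX,"HX"),(PR+.08*P,"PR")):
  for d in(50,55,60,65,70):
    a=np.radians(d);o=[]
    for lx,lz,s in((-.136,.012,.058),(-.136,-.001,.058),(-.136,.012,-.058),(-.136,-.001,-.058),(0,-.001,-.058)):
        X=lx*np.cos(a)+lz*np.sin(a);Z=.084-lx*np.sin(a)+lz*np.cos(a)
        o.append(np.round((proj("scene",[*(hx+X*P+s*N),Z])-[180,110])*3.3).astype(int).tolist())
    print(nm,d,o)
im=env.get_image("scene")[160:225,325:400,::-1]
im=cv2.convertScaleAbs(im,alpha=2.2,beta=10)
cv2.imwrite("pics/sc5.png",cv2.resize(im,None,fx=9,fy=9,interpolation=cv2.INTER_CUBIC))
```

```text
HX 50 [[512, 202], [502, 217], [633, 286], [621, 302], [690, 354]]
HX 55 [[523, 189], [512, 203], [645, 272], [632, 287], [690, 354]]
HX 60 [[535, 177], [523, 190], [657, 259], [644, 273], [690, 354]]
HX 65 [[546, 165], [534, 178], [669, 246], [656, 260], [689, 354]]
HX 70 [[558, 155], [545, 167], [681, 235], [668, 248], [689, 353]]
PR 50 [[511, 203], [500, 218], [631, 287], [619, 303], [688, 355]]
PR 55 [[521, 190], [510, 204], [643, 273], [630, 289], [688, 355]]
PR 60 [[533, 178], [521, 191], [655, 260], [642, 275], [688, 355]]
PR 65 [[544, 166], [532, 179], [667, 248], [654, 261], [688, 355]]
PR 70 [[556, 156], [543, 168], [679, 236], [666, 249], [688, 355]]
```

View pics/sc5.png

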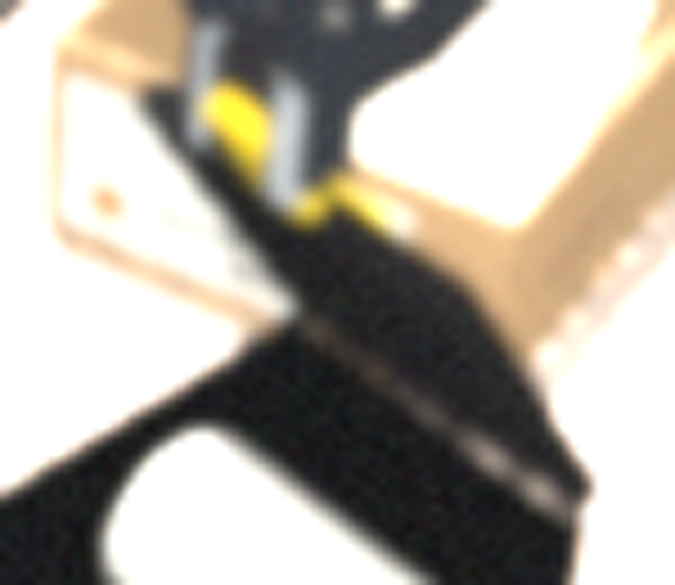

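Run:
```python
from h import *
N=np.array([-P[1],P[0]]);hx=HX
def pj(lx,lz,s,a):
    X=lx*np.cos(a)+lz*np.sin(a);Z=.084-lx*np.sin(a)+lz*np.cos(a)
    return (proj("scene",[*(hx+X*P+s*N),Z])-[180,110])*3.3
for d in(50,55,60,65):
    a=np.radians(d)
    for nm,lz,s in(("TR",.012,-.058),("BL",-.001,.058)):
        f,b=pj(-.136,lz,s,a),pj(.004,lz,s,a); v=b-f
        print(d,nm,np.round(f),np.round(b),"len",round(np.hypot(*v)),"dir",round(np.degrees(np.arctan2(v[1],v[0])),1))
for v in((46,74),(57,81)):print(np.degrees(np.arctan2(v[1],v[0])),np.hypot(*v))
```

```text
50 TR [633. 286.] [702. 341.] len 88 dir 38.8
50 BL [502. 217.] [581. 276.] len 99 dir 37.0
55 TR [645. 272.] [702. 342.] len 90 dir 50.7
55 BL [512. 203.] [580. 276.] len 100 dir 46.9
60 TR [657. 259.] [702. 343.] len 95 dir 61.7
60 BL [523. 190.] [580. 277.] len 104 dir 56.4
65 TR [669. 246.] [702. 343.] len 103 dir 71.3
65 BL [534. 178.] [580. 277.] len 109 dir 65.1
58.134022306396325 87.13208364316786
54.86580694308437 99.04544411531506
```

The edge directions give a lid angle of about 59°, in agreement with the arm's kinematics. Handing in.

Run:
```python
from h import *
env.sleep(.3);print(env.get_finger_force(),env.get_time_s(),env.job_done())
```

```text
the job is handed in; nothing more can be done
59.085256251564715 19.0917 None
```

The job is handed in at about 19 s: the gripper is holding the lid at about 59° open, the lamp arm is aimed within about 10 mm of the printer's middle by my camera measurement, and the bystanders I could see were undisturbed; the verdict itself was not returned.

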